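Uncover a saucepan and lay the wooden spoon across it

ROBOT

A 6-joint arm with a two-finger parallel gripper is mounted at the origin on a cart in front of the work surface, level with it; the furniture and walls round the work are solid. World frame = base frame: x ahead of the robot, y to its left, z up, the work surface at z = 0. Lengths are in mm, angles in rad, forces in N, time in s.
With the tool pointing down it reaches from about 300 to 775 mm from the base axis. Payload 14.6 kg.
Tool frame: the origin (TCP) lies on the centre line of the jaws, within the pads' length; the fingertips stand 19 mm ahead of it and the grasp point (between the pads) is the TCP (bot.tip_reach is the distance from the TCP to the fingertips, in mm); y points along the fingers, x is the direction in which the jaws open and shut, and the axes are right-handed (so a half turn about y gives the same grasp; the last joint's range is limited). The gripper opens to 85 mm and grips with 20 to 120 N. Pads are 22 mm wide; open, the fingers measure 114 mm over their backs; the gripper's body (76 mm by 85 mm) begins 54 mm behind the grasp point. The pads swing forward as they close: fully open they stand 13 mm farther back than shut.
Start: joints at [-0.067, 0.3, 1.521, -0, 1.321, -0.067], TCP at [549.991, -0.002, 250.281] pointing down, gripper open.
Joint ranges: [-3.03, 3.03], [-0.79, 2.21], [0.23, 2.52], [-1.04, 4.18], [0, 3.07], [-2.55, 2.55]. Speed limits (rad/s): [2.22, 2.22, 2.57, 3.14, 3.14, 3.14].

INTERFACE

Orientations are given as a unit quaternion [w, x, y, z].
In Python, from rig import bot gives the robot as it stands. Calls block until the motion is done:
- bot.move_to(position, orientation): joint-space move of the TCP to a pose.
- bot.servo_line(position, attitude=None, speed=150, until_force=None): straight line of the TCP; attitude=None keeps the orientation; speed is the mean speed in mm/s. With until_force (N) it stops when the force on the tool has changed by that much, and returns True; else False.
- bot.move_joints(angles): joint-space move.
- bot.move_gripper(opening, grip_force=None): finger opening in mm; grip_force is the grip in N (None keeps the last); returns when the fingers have stopped.
- bot.dwell(seconds).
- bot.ik(position, orientation): joint angles nearest the present ones, or None.
- bot.read_state(): the state.
- bot.read_camera(name): name is "scene" or "side" or "wrist"; returns a dict with "image" (400x640x3 uint8, blue, green, red), "depth" (400x640 float32, mm along the optical axis (not along the pixel's ray), 0 where there is no reading), "fovy" (degrees; the focal length in pixels is half the picture's height over the tangent of half this angle, whatever the lens; pixels are square), "cx", "cy" (the principal point, pixels), "eye" and "attitude" of the camera in the world; the wrist camera has in their place "mount" (4x4, takes a point from camera to tool coordinates, whose origin is the TCP and whose axes are the tool frame's). Camera axes: x right, y down, z forward; pixel columns grow to the right and rows downward; lengths in mm; the calibration is good to about 2 mm. The wrist camera is an equidistant fisheye: a pixel r from the principal point sees the ray r / f radians off the axis. A picture is of the moment at which its call begins: read the wrist's pose just before it.
A pose or a line that the arm cannot do raises bot.MotionError and nothing moves.
- bot.finish_job(): hands the job in, once; it reports no verdict.
The state is a dict: "clock": time; "joint_positions": joint angles; "qvel": joint speeds; "effort": joint torques, N m; "ee_pos": TCP position; "tool_rot": TCP orientation; "ft_force": force on the tool from outside, world axes, zero at the start; "moment": the same for the moment, N m; "grip_width": finger opening in mm.
Only numpy, scipy, OpenCV 4.12 (cv2) and the standard library are available. Lean on these libraries where they do the work, as an engineer would, in place of code of your own. Each camera call takes 0.05 s, during which the arm holds its last target.

TASK

I am about to heat milk in the saucepan on the little hob. Lift the glass lid off by its knob and set it down gently, right way up and flat, in the middle of the chopping board; then lay the wooden spoon across the open pan with its handle resting down in both pouring lips, so that it lies level and the milk cannot boil over. Leave the pan standing upright on its ring, and do not disturb the tumbler or the mug.

Things in the scene. Friction and masses are not known exactly. Their poses are not given: they have to be found in the camera images.
- hob: portable induction hob, fixed, aluminium case with a black glass top, 300 (its x) x 250 (its y) x 45 mm high; origin at the centre of its underside, on the worktop; its controls are along its -x edge
- zone (a point): middle of the ring marked on the hob's glass, on the glass (45 mm above the worktop); the pan stands here
- saucepan: loose steel saucepan, 0.9 kg, 148 mm wide inside, 156 outside, 85 high, on the hob; origin at the centre of its underside. Black handle along its -x, to 231 mm from the axis, 62 to 85 mm up. Two pouring lips face each other in the rim at its +y and -y: V-shaped dips 9 mm deep, 24 wide at the rim, 6 at the bottom, reaching from 74 to 84 mm from the axis
- lip_a (a point): in the pouring lip at the pan's +y: the point through which the centre line of the spoon's handle passes when the handle rests in the lip (79 mm from the pan's axis, 82 mm above the pan's underside, 6 mm above the bottom of the dip)
- lip_b (a point): the same point in the other pouring lip, at the pan's -y
- lid: loose glass lid, steel rim, black knob, 0.32 kg, 156 mm across, lying on the pan's rim; a locating ring 140 mm across and 7 deep hangs inside the pan. Origin at the centre of that ring's underside (on which it stands when set down), z up. The glass domes to 22 mm above the origin; the knob's head is 32 mm across from 38 to 50 mm up, its top at 55
- knob (a point): centre of the knob's head on the lid's axis, 46 mm above the lid's origin: a grasp height at which fingertips reaching 19 mm farther down still clear the glass
- spoon: loose wooden spoon, 60 g, 320 mm long, lying on the worktop. Origin on the centre line of the handle, x along the spoon towards the bowl. The handle is round, 12 mm thick, from x = -130 to x = +120 mm; the bowl is 12 mm thick and 42 mm wide, from x = +124 to x = +190 mm; it balances at about x = +35 mm
- board: brown wooden chopping board, fixed, 220 (its x) x 320 (its y) x 21 mm thick; origin at the centre of its underside, on the worktop
- tumbler: drinking glass standing on the worktop, 80 mm across, 91 mm high; origin at the centre of its underside. Leave alone
- mug: striped mug standing on the worktop, 84 x 117 mm over the handle, 95 mm high; origin under its middle. Leave alone

How it is judged:
By the outcome, as a careful person would: the job done as asked, in the order asked, and still so for the second after the job is handed in, with the robot touching nothing.
It also fails if it takes over 61 s, if anything falls off the work surface, if the arm or the gripper's body presses on something with over 40 N, if the wrist force passes 120 N, or if a joint passes its speed limit or range.

## Working session

There is one attempt and no reset: what is moved stays moved. The work goes in short steps, each a Python script; the robot and the scene stay as the last script left them, time stands still between calls to the robot, and variables do not carry over. Pictures are saved under pics/ and viewed, and the job is handed in when it is done.

```bash
ls; mkdir -p pics
cat > h.py <<'E'
import numpy as np, cv2, pickle
from scipy.spatial.transform import Rotation as R
def rot(q): return R.from_quat([q[1],q[2],q[3],q[0]])
def camR(c):
    a=np.array(c["attitude"],float)
    return a if a.shape==(3,3) else rot(a).as_matrix()
def world(c,u,v,d=None,z=None):
    f=200/np.tan(np.radians(c["fovy"])/2)
    ray=np.array([(u-c["cx"])/f,(v-c["cy"])/f,1.]); r=camR(c)@ray; e=np.array(c["eye"],float)
    if z is not None: return e+r*(z-e[2])/r[2]
    if d is None: d=c["depth"][int(round(v)),int(round(u))]
    return e+r*d
def cloud(c):
    f=200/np.tan(np.radians(c["fovy"])/2)
    v,u=np.mgrid[0:400,0:640]; d=c["depth"]
    p=np.stack([(u-c["cx"])/f*d,(v-c["cy"])/f*d,d],-1)
    w=p@camR(c).T+np.array(c["eye"]); w[d<=0]=np.nan
    return w
E
python3 - <<'E'
from rig import bot
import pickle,cv2
for n in ("scene","side"):
    c=bot.read_camera(n); pickle.dump(c,open(n+".pkl","wb")); cv2.imwrite(f"pics/{n}0.png",c["image"])
    print(n,{k:v for k,v in c.items() if k not in("image","depth")})
print(bot.read_state())
E
```

```text
pics
scene {'fovy': 45.34959304012055, 'cx': 317.1432916823887, 'cy': 196.41701858123855, 'eye': array([ -59.61382187,  920.13251388, 1051.25634754]), 'attitude': array([ 0.11714004, -0.2566845 ,  0.87285269, -0.39814501])}
side {'fovy': 54.37881848438108, 'cx': 320.1369299421478, 'cy': 206.38338369117207, 'eye': array([416.68610584, 857.77878896, 832.42817519]), 'attitude': array([ 0.01524593, -0.0602309 ,  0.90244349, -0.42630453])}
{'clock': 0.1, 'joint_positions': array([-6.66308520e-02,  3.00432300e-01,  1.52152096e+00, -4.08696970e-06,
        1.32071038e+00, -6.66131177e-02]), 'qvel': array([ 1.12680372e-03, -1.08537842e-03, -2.41920529e-03, -6.43188765e-04,
        8.41845752e-05, -2.40367035e-04]), 'effort': array([ 5.41233840e-04, -5.44380498e+01, -3.62372375e+01, -1.11349805e-04,
        3.02289474e-03, -1.80062301e-05]), 'ee_pos': array([ 5.49807789e+02, -7.97200984e-03,  2.49768020e+02]), 'tool_rot': array([ 7.07130491e-01, -7.07082869e-01,  3.83816971e-04,  3.71993655e-04]), 'ft_force': array([-0.82040746,  0.23622385,  0.51029441]), 'moment': array([-0.01446241, -0.07243214, -0.00294393]), 'grip_width': 85.56595129962939}
```

View pics/scene0.png

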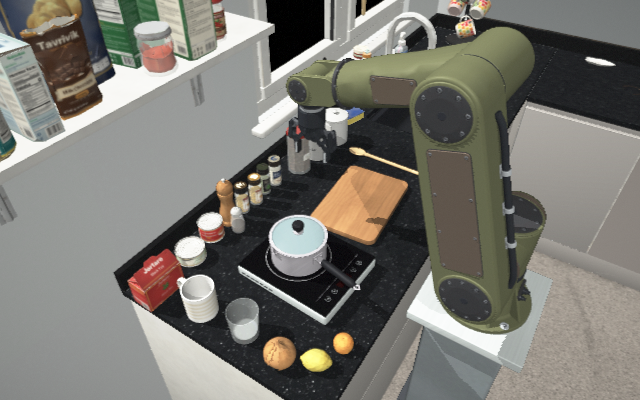

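View pics/side0.png

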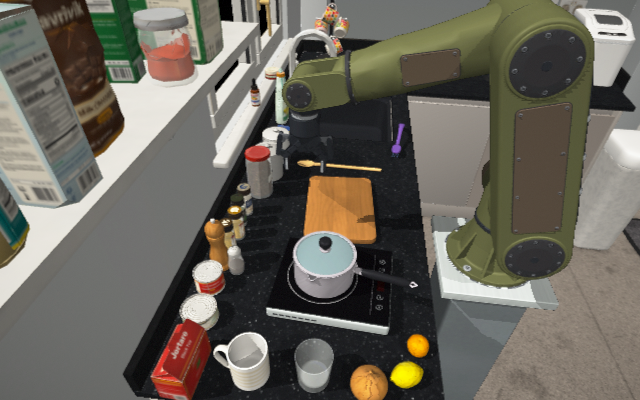

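The scene shows the pan with its lid on the hob (side view, knob at about 325,242). The board is behind it at about (340,209), and the spoon lies beyond the board, from about (300,163) to (381,170). I'll enlarge both views.

Run:
```python
import pickle,cv2,numpy as np
from h import *
c=pickle.load(open("side.pkl","rb"))
cv2.imwrite("pics/c1.png",cv2.resize(c["image"][225:335,260:420],None,fx=5,fy=5,interpolation=cv2.INTER_CUBIC))
cv2.imwrite("pics/c2.png",cv2.resize(c["image"][145:255,285:395],None,fx=5,fy=5,interpolation=cv2.INTER_CUBIC))
w=cloud(c)
for (u,v) in [(325,242),(325,237),(300,163),(320,165),(350,168),(380,170),(340,209),(315,367),(248,345),(200,298),(210,265),(236,260),(217,240)]: print(u,v,w[v,u].round(1))
for (u,v) in [(20,250),(120,200),(260,30)]: print("shelf",u,v,w[v,u].round(1))
```

```text
325 242 [470.2 198.5 178. ]
325 237 [472.2 179.6 176.2]
300 163 [ 627.1 -384.1    8.9]
320 165 [ 549.7 -383.8    8. ]
350 168 [ 434.7 -383.4    6.6]
380 170 [ 321.7 -382.2   10.3]
340 209 [ 451.7 -118.2   20.7]
315 367 [461.8 422.2  11.3]
248 345 [611.6 413.6  52.3]
200 298 [766.7 295.9  35.9]
210 265 [769.5 205.2  56.7]
236 260 [706.9 179.6  58.1]
217 240 [752.8 171.3 117.8]
shelf 20 250 [660.7 681.1 615.5]
shelf 120 200 [839.6 345.5 377.2]
shelf 260 30 [ 852.9 -779.3  372.7]
```

View pics/c1.png

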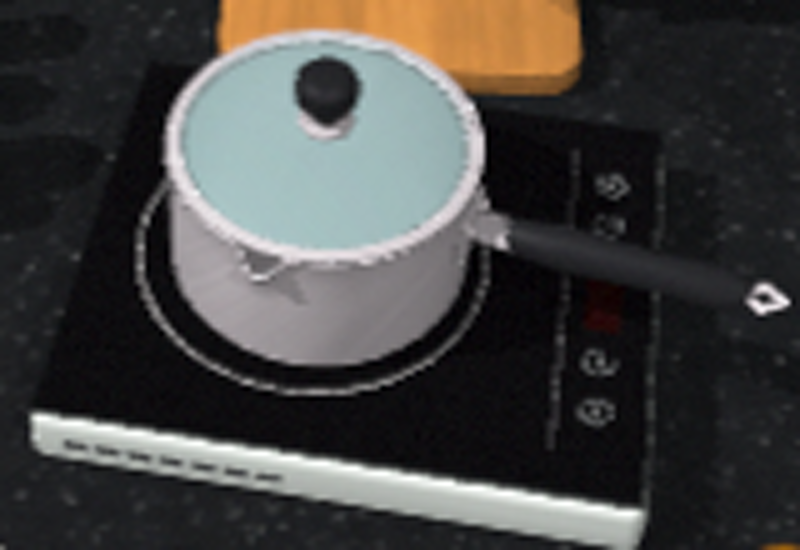

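View pics/c2.png

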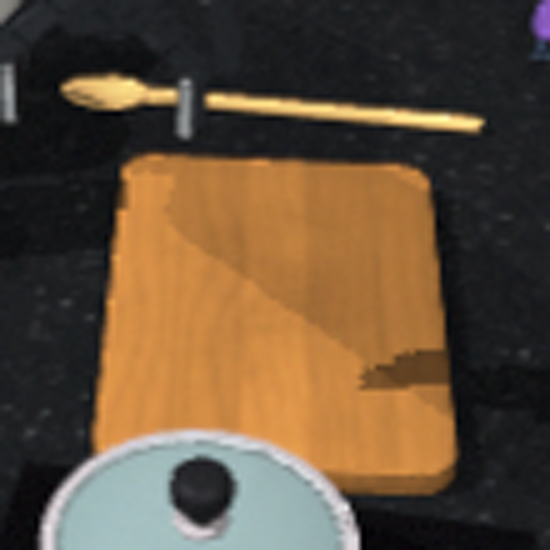

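Run:
```python
import pickle,cv2,numpy as np
from h import *
for n in("side","scene"):
    c=pickle.load(open(n+".pkl","rb")); w=cloud(c).reshape(-1,3); im=c["image"].reshape(-1,3).astype(float)
    ok=np.isfinite(w[:,0])
    k=ok&(abs(w[:,0]-470)<40)&(abs(w[:,1]-190)<40)&(w[:,2]>160)&(w[:,2]<185)
    print(n,"knob",k.sum(),w[k].mean(0).round(1),w[k].min(0).round(1),w[k].max(0).round(1))
    h=ok&(w[:,2]>95)&(w[:,2]<145)&(w[:,1]<300)&(w[:,1]>100)&(w[:,0]<380)&(w[:,0]>150)
    h&=im.max(1)<110
    if h.sum()>10:
        p=w[h]; m=p.mean(0); d=np.linalg.svd((p-m)[:,:2])[2][0]; print("handle",h.sum(),m.round(1),np.degrees(np.arctan2(*d[::-1])),p[:,0].min(),p[:,0].max())
    b=ok&(abs(w[:,2]-21)<4)&(im[:,2]>im[:,0]+40)&(abs(w[:,0]-450)<200)&(abs(w[:,1]+120)<250)
    r=cv2.minAreaRect(w[b][:,:2].astype(np.float32)); print("board",r,b.sum())
    s=ok&(w[:,2]>2)&(w[:,2]<16)&(im[:,2]>im[:,0]+50)&(w[:,1]<-320)&(w[:,1]>-450)&(w[:,0]<700)
    if s.sum()>5:
        p=w[s]; m=p.mean(0);d=np.linalg.svd((p-m)[:,:2])[2][0]; print("spoon",s.sum(),m.round(1),np.degrees(np.arctan2(*d[::-1])),p.min(0).round(),p.max(0).round())
    t=ok&(w[:,2]>2)&(w[:,2]<92)&(w[:,1]>340)&(w[:,1]<520)&(w[:,0]>380)&(w[:,0]<540); print("tumbler",w[t].min(0).round(),w[t].max(0).round())
c=pickle.load(open("side.pkl","rb"))
print("handle tip",world(c,260+765/5,225+300/5,z=45+75))
print("lip", world(c,260+262/5,225+270/5,z=121))
# hob corners
for u,v in[(32,410),(643,515),(665,130),(150,63)]: print("hob",world(c,260+u/5,225+v/5,z=45).round(1))
for u,v in[(137,240),(490,240),(315,393)]: print("ring",world(c,260+u/5,225+v/5,z=45).round(1))
for u,v in[(62,90),(485,124)]: print("spoon",world(c,285+u/5,145+v/5,z=6).round(1))
for u,v in[(122,157),(430,168),(457,475),(95,450)]: print("board",world(c,285+u/5,145+v/5,z=21).round(1))
# lid rim ellipse
for u,v in [(167,150),(485,150),(325,30),(325,263)]: print("rim",world(c,260+u/5,225+v/5,z=132).round(1))
```

```text
side knob 134 [469.6 196.5 174.7] [455.5 178.4 163.4] [485.1 206.8 182.2]
handle 433 [320.5 237.1 119.7] 164.28128674604022 247.46825615608293 378.0042551222443
board ((453.9179992675781, -141.18319702148438), (218.97120666503906, 323.86517333984375), 4.584753036499023) 3801
spoon 278 [ 492.8 -386.9    9.3] 179.27039075714424 [ 318. -411.    2.] [ 638. -328.   16.]
tumbler [380. 340.   2.] [540. 497.  92.]
scene knob 115 [467.3 194.9 174.7] [453.4 178.2 161.3] [484.2 207.2 182. ]
handle 336 [318.1 236.9 120.7] 164.4859769617409 248.8889460955286 377.51249014440947
board ((454.344482421875, -140.2920684814453), (220.7063751220703, 328.4585266113281), 4.3980512619018555) 3953
spoon 259 [ 513.3 -387.     9.8] 178.93677116215557 [ 359. -408.    2.] [ 642. -367.   16.]
tumbler [380. 340.   2.] [540. 520.  92.]
handle tip [256.15842403 250.9836126  120.        ]
lip [490.28922107 267.21713268 121.        ]
hob [596.1 305.5  45. ]
hob [303.4 323.3  45. ]
hob [287.9  72.2  45. ]
hob [583.2  61.4  45. ]
ring [565.9 193.4  45. ]
ring [381.7 167.   45. ]
ring [462.  276.7  45. ]
spoon [ 637.7 -386.9    6. ]
spoon [ 313.6 -391.2    6. ]
board [ 576.4 -284.5   21. ]
board [ 355.  -305.4   21. ]
board [332.2   9.6  21. ]
board [548.8  20.   21. ]
rim [545.6 208.3 132. ]
rim [390.8 185.7 132. ]
rim [478.5 111.5 132. ]
rim [460.8 268.1 132. ]
```

```bash
cat >> h.py <<'E'
def ori(deg):
    q=(R.from_euler('z',deg,degrees=True)*R.from_euler('x',-90,degrees=True)).as_quat()
    return np.array([q[3],q[0],q[1],q[2]])
def wrist(bot,name):
    s=bot.read_state(); c=bot.read_camera("wrist"); c["s"]=s; pickle.dump(c,open(name+".pkl","wb")); cv2.imwrite(f"pics/{name}.png",c["image"]); return c
def wray(c,u,v):
    f=200/np.tan(np.radians(c["fovy"])/2); d=np.array([u-c["cx"],v-c["cy"]]); r=np.hypot(*d); th=r/f
    ray=np.array([*(d/max(r,1e-9)*np.sin(th)),np.cos(th)]); M=np.array(c["mount"]); T=rot(c["s"]["tool_rot"]).as_matrix()
    return T@M[:3,3]+c["s"]["ee_pos"], T@M[:3,:3]@ray, T@M[:3,:3]
def ww(c,u,v,z=None):
    o,r,_=wray(c,u,v)
    if z is not None: return o+r*(z-o[2])/r[2]
    f=200/np.tan(np.radians(c["fovy"])/2); th=np.hypot(u-c["cx"],v-c["cy"])/f
    return o+r*c["depth"][int(round(v)),int(round(u))]/np.cos(th)
E
python3 - <<'E'
from rig import bot
from h import *
bot.move_to([469,193,290],ori(-15.7))
c=wrist(bot,"w1"); print({k:c[k] for k in("fovy","cx","cy")},c["s"]["clock"],c["s"]["ee_pos"],c["s"]["joint_positions"])
E
```

```text
{'fovy': 65.70646984690485, 'cx': 328.4696104701743, 'cy': 203.70338516241543} 0.9583 [469.31112562 192.4281843  289.69678883] [ 3.16991578e-01  1.75128916e-01  1.58274171e+00 -2.15360267e-04
  1.38410056e+00  5.90443408e-01]
```

View pics/w1.png

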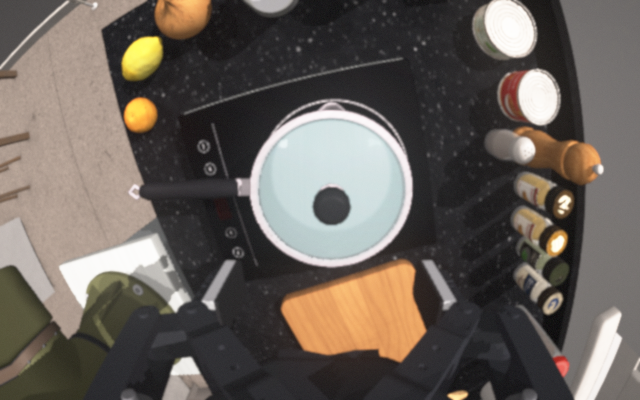

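The wrist view shows the knob at (331,206), the lid rim from x 249 to 413 and y 108 to 269, a lip at (332,104), and the handle tip at (135,191).

Run:
```python
from h import *
c=pickle.load(open("w1.pkl","rb"))
print("knob",ww(c,331.5,206.5,172).round(1))
pts=[ww(c,u,v,131)[:2] for u,v in[(249,188),(413,187),(331,108),(331,268.5)]]
print(np.round(pts,1),"ctr",(pts[0]+pts[1])/2,(pts[2]+pts[3])/2, np.linalg.norm(pts[0]-pts[1]),np.linalg.norm(pts[2]-pts[3]))
print("lip",ww(c,332,103,129).round(1),"tip",ww(c,137,191,120).round(1),"h",ww(c,240,187,120).round(1))
```

```text
knob [471.5 190.7 172. ]
[[396.4 216.9]
 [549.6 174.9]
 [492.8 267.2]
 [449.3 110.9]] ctr [473.03210172 195.86873728] [471.05303454 189.07693386] 158.84884215437893 162.2522431062419
lip [494.9 271.4 129. ] tip [260.5 250.4 120. ] h [384.  218.4 120. ]
```

Run:
```python
from rig import bot
from h import *
bot.move_gripper(60,40)
bot.servo_line([470.7,191.5,200],speed=120)
print(bot.servo_line([470.7,191.5,170],speed=60,until_force=8))
c=wrist(bot,"w2")
bot.move_gripper(20,40)
s=bot.read_state();print(s["clock"],s["ee_pos"],s["grip_width"],s["ft_force"])
bot.servo_line([470.7,191.5,185],speed=30)
s=bot.read_state();print(s["clock"],s["ee_pos"],s["grip_width"],s["ft_force"])
bot.servo_line([470.7,191.5,260],speed=100)
c=wrist(bot,"w3")
s=bot.read_state();print(s["clock"],s["ee_pos"],s["grip_width"],s["ft_force"])
```

```text
False
3.3583 [470.89581616 191.54364739 170.52416572] 29.491499531494767 [-0.98688791 -1.35387411  5.93939015]
4.0083 [470.64339267 191.48635139 184.92145614] 30.06776795991268 [ 0.17628479  0.28707401 -3.64525234]
4.9583 [470.47023973 191.40090917 259.19862939] 29.753839875692087 [-0.07227426 -0.43790958 -3.62388647]
```

View pics/w3.png

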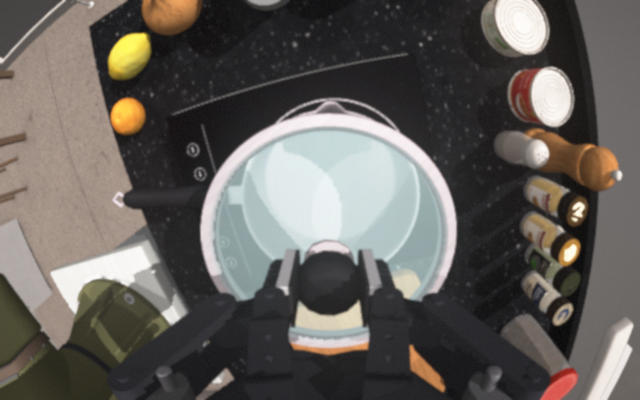

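The knob is gripped between the pads and the lid is clear of the pan, with a load of about 3.6 N. Next I carry it to the board.

Run:
```python
from rig import bot
from h import *
bot.servo_line([453.7,-140.5,230],speed=150)
bot.servo_line([453.7,-140.5,85],speed=100)
bot.dwell(0.3)
print(bot.servo_line([453.7,-140.5,62],speed=12,until_force=2.5))
s=bot.read_state();print(s["clock"],s["ee_pos"],s["grip_width"],s["ft_force"])
c=bot.read_camera("side"); cv2.imwrite("pics/s1.png",cv2.resize(c["image"][130:300,250:450],None,fx=4,fy=4,interpolation=cv2.INTER_CUBIC))
```

```text
True
10.5167 [ 453.68707485 -140.49005797   68.47303698] 30.160933777308955 [-1.23976534  0.08154998  5.42531849]
```

View pics/s1.png

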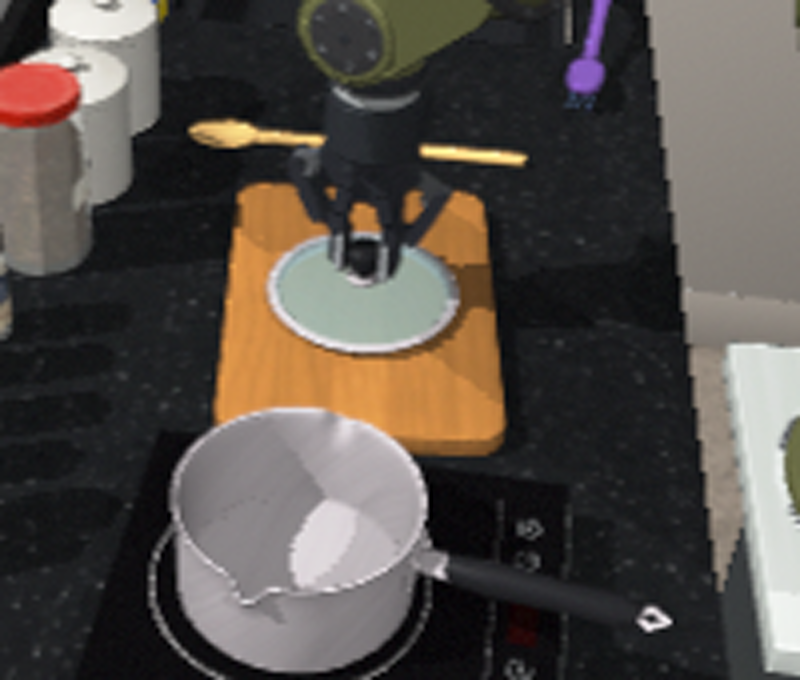

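The lid sits flat on the board at z 68.5, which matches what I expected. I'll release it and look into the pan from above.

Run:
```python
from rig import bot
from h import *
bot.move_gripper(60,40)
bot.servo_line([453.7,-140.5,160],speed=100)
bot.move_to([455,165,290],ori(-15.7))
bot.dwell(0.2)
c=wrist(bot,"w4"); cv2.imwrite("pics/w4b.png",cv2.resize(c["image"][60:290,200:450],None,fx=2.6,fy=2.6,interpolation=cv2.INTER_CUBIC))
print(c["s"]["clock"],c["s"]["ee_pos"])
```

```text
13.5 [455.2064453  164.24381226 289.59505076]
```

View pics/w4b.png

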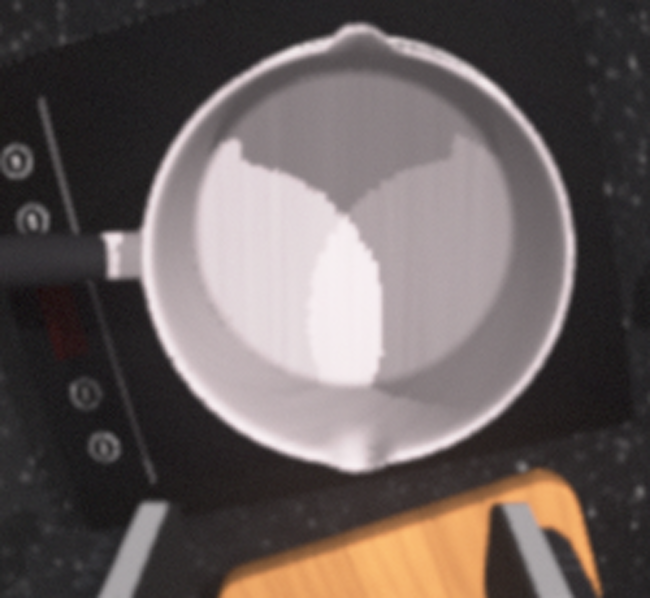

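The pan's lip tips are at crop (361,27) and (358,471), and the rim runs from x 143 to 574. I'll convert these and check against the side and scene views, then go to look at the spoon.

Run:
```python
from rig import bot
from h import *
c=pickle.load(open("w4.pkl","rb"))
g=lambda u,v,z: ww(c,200+u/2.6,60+v/2.6,z)
a=g(361,27,127);b=g(358,471,127); l=g(143,250,129); r=g(574,252,129)
print("lips",a.round(1),b.round(1),"mid",((a+b)/2).round(1),np.linalg.norm(a-b),np.degrees(np.arctan2(*(a-b)[[1,0]])),"LR",l.round(1),r.round(1),((l+r)/2).round(1),np.linalg.norm(l-r))
print("fork",g(120,257,122).round(1))
for n in("side","scene"):
    c=bot.read_camera(n); pickle.dump(c,open(n+"2.pkl","wb"))
    w=cloud(c).reshape(-1,3); ok=np.isfinite(w[:,0])
    p=w[ok&(w[:,2]>122)&(w[:,2]<136)&(np.hypot(w[:,0]-470,w[:,1]-193)<95)]
    p=p[np.hypot(p[:,0]-470,p[:,1]-193)>68]
    A=np.c_[2*p[:,:2],np.ones(len(p))]; x=np.linalg.lstsq(A,(p[:,:2]**2).sum(1),rcond=None)[0]; print(n,"rim",len(p),x[:2].round(1),np.sqrt(x[2]+x[0]**2+x[1]**2))
bot.move_to([470,-350,230],ori(-89.3)); bot.dwell(.2)
c=wrist(bot,"w5"); print(c["s"]["clock"],c["s"]["ee_pos"])
```

```text
lips [495.2 270.7 127. ] [449.7 109.9 127. ] mid [472.4 190.3 127. ] 167.1043468907943 74.2006406930836 LR [397.8 216.4 129. ] [549.5 173.2 129. ] [473.7 194.8 129. ] 157.69852500732495
fork [386.4 215.8 122. ]
side rim 427 [470.3 191.4] 76.6473471978893
scene rim 382 [470.4 191.1] 76.82198134729583
15.725 [ 470.37332084 -349.44597528  230.17018308]
```

View pics/w5.png

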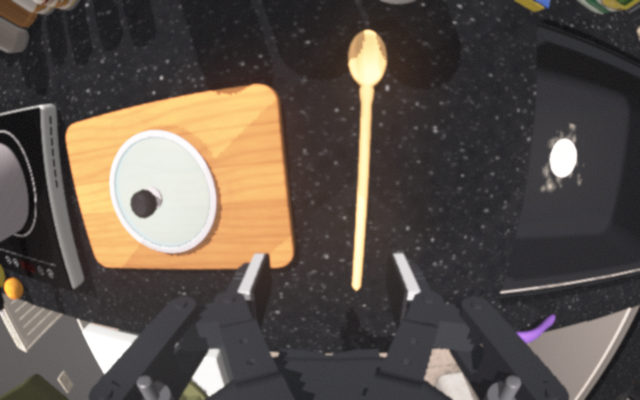

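Run:
```python
from h import *
c=pickle.load(open("w5.pkl","rb"))
for u,v in[(356.5,289),(362,190),(366,100),(366.5,85),(369,30)]: print(ww(c,u,v,9).round(1))
print("knob",ww(c,144,203,72).round(1)); 
for n in("side2","scene2"):
    c=pickle.load(open(n+".pkl","rb")); w=cloud(c).reshape(-1,3); im=c["image"].reshape(-1,3).astype(float)
    s=np.isfinite(w[:,0])&(w[:,2]>2)&(w[:,2]<16)&(im[:,2]>im[:,0]+50)&(w[:,1]<-350)&(w[:,1]>-430)&(w[:,0]<700)
    p=w[s]; q=p[(p[:,0]<560)]; k=np.polyfit(q[:,0],q[:,1],1); print(n,len(p),p[:,0].min(),p[:,0].max(),np.degrees(np.arctan(k[0])),np.polyval(k,[320,480,560]))
    k=np.isfinite(w[:,0])&(np.hypot(w[:,0]-454,w[:,1]+140)<40)&(w[:,2]>60)&(w[:,2]<85); print("knob",w[k].mean(0),w[k].min(0),w[k].max(0))
```

```text
[ 318.  -388.1    9. ]
[ 454.5 -388.     9. ]
[ 557.8 -388.9    9. ]
[ 574.7 -389.1    9. ]
[ 638.1 -391.     9. ]
knob [ 456.3 -147.6   72. ]
side2 86 317.9953725348074 636.3020179110531 0.2671037991094943 [-385.86639157 -385.12049165 -384.74754169]
knob [ 451.74699977 -134.68886774   72.58028733] [ 436.77893038 -153.18372979   60.18348381] [ 466.48117491 -122.80655893   80.98868258]
scene2 274 321.0784382925111 638.5655689571668 -0.4322617210830231 [-385.06871207 -386.27583742 -386.87940009]
knob [ 449.84134059 -136.29454613   72.33587633] [ 435.65686947 -157.61652122   60.05350577] [ 465.72319902 -124.23939288   79.70420586]
```

Run:
```python
from rig import bot
from h import *
bot.move_gripper(44,40)
bot.move_to([480,-387,120],ori(-90.3))
bot.servo_line([480,-387,60],speed=100)
print(bot.servo_line([480,-387,21],speed=50,until_force=6))
s=bot.read_state();print(s["ee_pos"],s["ft_force"])
bot.move_gripper(8,40)
s=bot.read_state();print(s["clock"],s["ee_pos"],s["grip_width"],s["ft_force"])
bot.servo_line([480,-387,100],speed=80)
bot.servo_line([480,-387,230],speed=150)
c=wrist(bot,"w6")
s=bot.read_state();print(s["clock"],s["ee_pos"],s["grip_width"],s["ft_force"])
c=bot.read_camera("side"); cv2.imwrite("pics/s2.png",cv2.resize(c["image"][60:260,250:450],None,fx=3,fy=3,interpolation=cv2.INTER_CUBIC))
```

```text
False
[ 480.14393261 -387.11896804   21.31805971] [ 0.22571876  0.16427221 -0.03590445]
18.6917 [ 480.15052739 -387.14317485   21.42305894] 9.849076180228879 [-1.00561568  0.43732214  3.54633417]
20.9 [ 479.74315122 -386.78285954  228.76669836] 10.146630318788347 [ 0.38518699  0.29669723 -0.3036928 ]
```

View pics/s2.png

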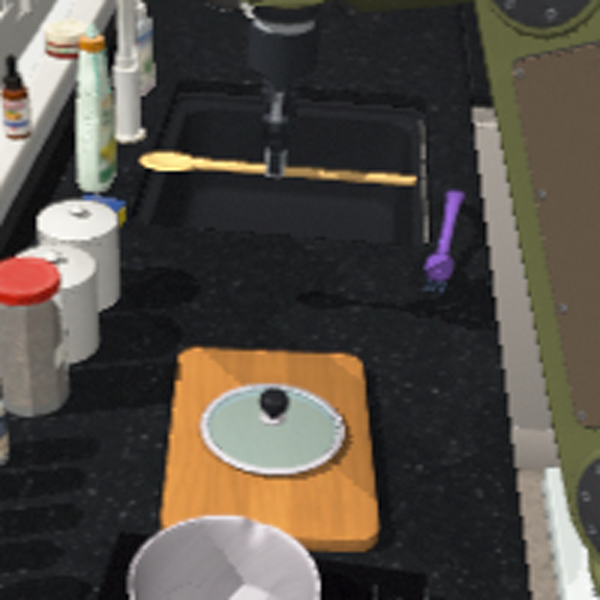

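View pics/w6.png

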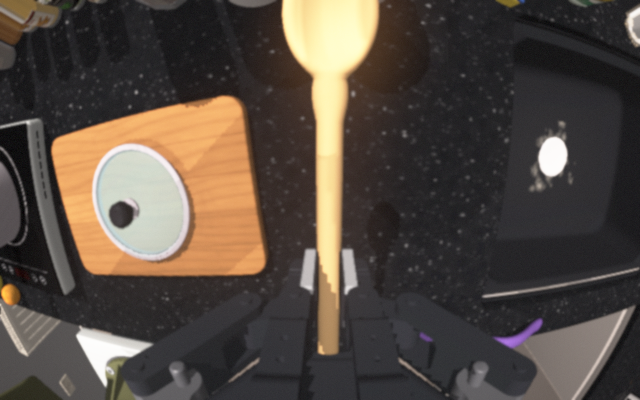

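The spoon is held straight and roughly level, close to its balance point. I'll carry it high over the pan and check its tilt.

Run:
```python
from rig import bot
from h import *
bot.servo_line([480,-387,280],speed=150)
d=np.array([np.cos(np.radians(74.2)),np.sin(np.radians(74.2))]); C=np.array([471.4,190.9]); t=C+24*d
bot.move_to([*t,280],ori(-15.8))
bot.servo_line([*t,190],speed=120)
bot.dwell(.2)
s=bot.read_state();print(s["clock"],t,s["ee_pos"],s["grip_width"],s["ft_force"])
for n in("side","scene"):
    c=bot.read_camera(n); w=cloud(c).reshape(-1,3); im=c["image"].reshape(-1,3).astype(float)
    k=np.isfinite(w[:,0])&(w[:,2]>150)&(w[:,2]<200)&(im[:,2]>im[:,0]+50)&(np.hypot(w[:,0]-470,w[:,1]-193)<220)
    p=w[k]; a=(p[:,:2]-C)@d; l=(p[:,:2]-C)@np.array([-d[1],d[0]]); print(n,len(p),a.min(),a.max(),"tilt",np.polyfit(a,p[:,2],1),"lat",np.polyfit(a[a<105],l[a<105],1))
cv2.imwrite("pics/sd3.png",pickle.loads(pickle.dumps(bot.read_camera("side")))["image"][100:400,180:480].repeat(2,0).repeat(2,1))
```

```text
24.6833 [477.93472593 213.99323184] [478.12882367 214.07800414 190.61934144] 10.007163573123666 [ 0.4789334   0.26143236 -1.5335205 ]
side 614 -136.48376770410698 183.21211277739806 tilt [-1.76962536e-02  1.80639565e+02] lat [-0.00697747  2.10218173]
scene 543 -136.5910488249295 182.31049405586165 tilt [-9.27425557e-03  1.79769433e+02] lat [-0.0040814  2.8095328]
```

View pics/sd3.png

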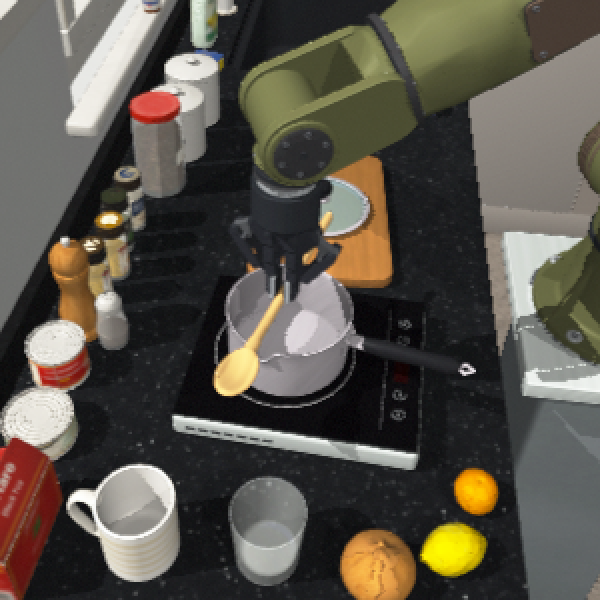

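Run:
```python
from rig import bot
from h import *
t=[478.9,213.8]
bot.servo_line([*t,156],speed=80); bot.dwell(.3)
print(bot.servo_line([*t,138],speed=10,until_force=2))
s=bot.read_state();print(s["clock"],s["ee_pos"],s["grip_width"],s["ft_force"])
c=bot.read_camera("side"); pickle.dump(c,open("side3.pkl","wb")); cv2.imwrite("pics/s4.png",cv2.resize(c["image"][215:335,270:430],None,fx=5,fy=5,interpolation=cv2.INTER_CUBIC))
```

```text
True
26.9417 [478.84661403 213.82664077 142.59351782] 9.98050302086924 [ 0.27484563 -0.35660301  4.800542  ]
```

View pics/s4.png

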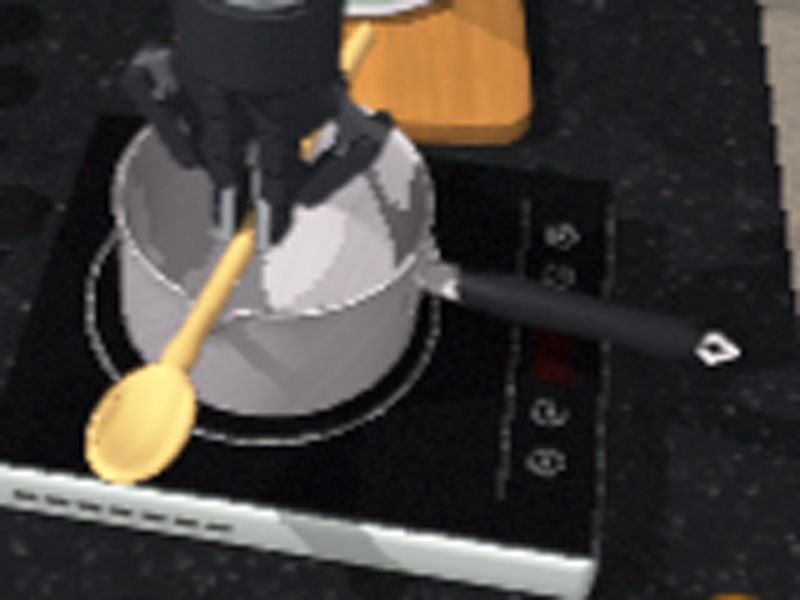

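Contact came at z 142.6, against 142.4 expected with the spoon fully seated. The handle is in the lip at about crop (205,315). I'll release and retreat.

Run:
```python
from rig import bot
from h import *
bot.move_gripper(40,40)
bot.servo_line([478.9,213.8,220],speed=80)
bot.servo_line([455,165,290],speed=150); bot.dwell(.2)
c=wrist(bot,"w7"); cv2.imwrite("pics/w7b.png",cv2.resize(c["image"][10:290,150:480],None,fx=2.1,fy=2.1,interpolation=cv2.INTER_CUBIC))
bot.move_to([450,-20,320],ori(-15.8)); bot.dwell(.2)
C=np.array([471.4,190.9]);d=np.array([np.cos(np.radians(74.2)),np.sin(np.radians(74.2))])
for n in("side","scene"):
    c=bot.read_camera(n); cv2.imwrite(f"pics/{n}F.png",cv2.resize(c["image"][140:400,200:450],None,fx=2.2,fy=2.2,interpolation=cv2.INTER_CUBIC) )
    w=cloud(c).reshape(-1,3); im=c["image"].reshape(-1,3).astype(float)
    k=np.isfinite(w[:,0])&(w[:,2]>110)&(w[:,2]<160)&(im[:,2]>im[:,0]+50)&(np.hypot(w[:,0]-470,w[:,1]-193)<220)
    p=w[k]; a=(p[:,:2]-C)@d; l=(p[:,:2]-C)@np.array([-d[1],d[0]]); h=a<105
    print(n,len(p),a.min(),a.max(),"z",np.polyfit(a[h],p[h,2],1),"lat",np.polyfit(a[h],l[h],1))
print(bot.read_state()["clock"])
```

```text
side 757 -135.25391491702518 182.47874115491 z [4.28444385e-03 1.32825765e+02] lat [0.00284546 2.02413425]
scene 604 -137.2855182692154 181.83247942229698 z [2.58040674e-03 1.32207955e+02] lat [0.00402328 2.57878711]
30.5833
```

View pics/w7b.png

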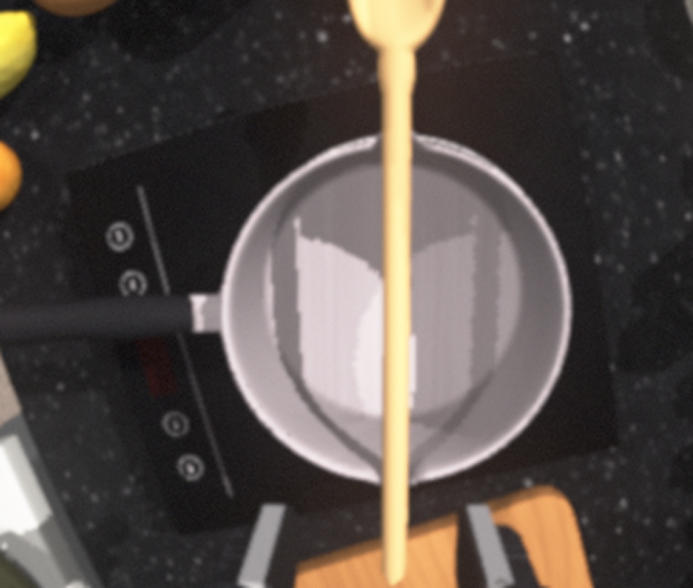

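View pics/sideF.png

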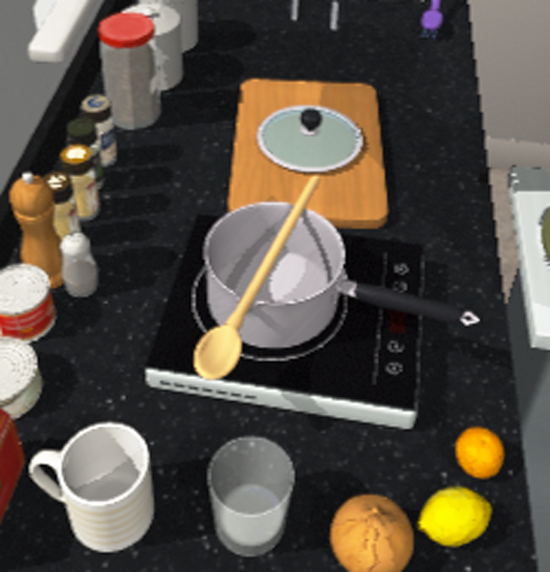

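The wrist view shows the handle in both lips, at about (397,140) and (397,475). It's level within 0.5%, and its top is at z about 132.5 against 133 expected. In the side view the lid is flat in the middle of the board, and the mug and tumbler haven't moved.

Run:
```python
from rig import bot
print(bot.finish_job())
```

```text
the job is handed in; nothing more can be done
None
```

The job is done and was handed in at about 31 s of the 61 s allowed.

- **Lid:** I lifted it by the knob and lowered it onto the board until light contact. It is right way up and flat, centred to within about 2 mm.
- **Spoon:** Its handle rests in both pouring lips with the bowl at the pan's +y side. It lies level: the slope is below 0.5% in both fixed cameras, and its top is at about 132.5 mm against 133 expected.
- **Pan, tumbler and mug:** The pan is upright and its rim is in the same place in the wrist pictures from before and after the spoon was laid. I judged it to be still on its ring by eye. The tumbler and mug look untouched.

No check failed. The wrist and fixed cameras disagreed by about 2 mm on the pan's centre, so I aimed between them; the V of the lips allows for that.

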